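Set the length stop to the sample piece, backlash taken up

ROBOT

A 6-joint arm with a two-finger parallel gripper is mounted at the origin on a cart in front of the work surface, level with it; the furniture and walls round the work are solid. World frame = base frame: x ahead of the robot, y to its left, z up, the work surface at z = 0. Lengths are in m, angles in rad, forces in N, time in s.
With the tool pointing down it reaches from about 0.375 to 0.975 m from the base axis. Payload 3.8 kg.
Tool frame: the origin (TCP) lies at the very end of the fingers, on their centre line; the grasp point (between the pads) lies 19 mm behind it; x points along the fingers, z is the direction in which the jaws open and shut, and the axes are right-handed (so a half turn about x gives the same grasp; the last joint's range is limited). The gripper opens to 85 mm and grips with 20 to 120 N. Pads are 22 mm wide; open, the fingers measure 114 mm over their backs; the gripper's body (76 mm by 85 mm) begins 54 mm behind the grasp point. The pads swing forward as they close: fully open they stand 13 mm farther back than shut.
Start: joints at [-1.184, 0.264, 1.604, -0, 1.274, -0.037], TCP at [0.278, -0.615, 0.231] pointing down, gripper open.
Joint ranges: [-2.63, 2.63], [-0.94, 2.18], [0.31, 2.57], [-1.31, 4.45], [0, 2.66], [-2.55, 2.55]. Speed limits (rad/s): [2.57, 2.57, 3.14, 3.14, 3.14, 3.14].

INTERFACE

Orientations are given as a unit quaternion [x, y, z, w].
In Python, from bench import ctrl gives the robot as it stands. Calls block until the motion is done:
- ctrl.movep(position, orientation): joint-space move of the TCP to a pose.
- ctrl.move_straight(position, rotation=None, rate=0.15, threshold=None): straight line of the TCP; rotation=None keeps the orientation; rate is the mean speed in m/s. With threshold (N) it stops when the force on the tool has changed by that much, and returns True; else False.
- ctrl.goto_joints(angles): joint-space move.
- ctrl.gripper_to(opening, newtons=None): finger opening in m; newtons is the grip in N (None keeps the last); returns when the fingers have stopped.
- ctrl.hold(seconds).
- ctrl.solve_ik(position, orientation): joint angles nearest the present ones, or None.
- ctrl.capture(name): name is "scene" or "top" or "wrist"; returns the picture (384x512x3 uint8, red, green, blue); there is no depth.
- ctrl.camera_params(name): a dict with "camera_matrix" (3x3 intrinsics, pixels), "k1" (the pictures are not rectified: a ray, as slopes to the right and down, at radius r is drawn at 1 + k1 r^2 times it, then the intrinsics apply), "R" (3x3) and "t" (3): a world point X has camera coordinates R X + t; the wrist camera has in their place "T_tool_cam" (4x4, takes a point from camera to tool coordinates, whose origin is the TCP and whose axes are the tool frame's). Camera axes: x right, y down, z forward; pixel columns grow to the right and rows downward; lengths in m; the calibration is good to about 2 mm. A picture is of the moment at which its call begins: read the wrist's pose just before it. camera_params takes no time and is no camera call.
A pose or a line that the arm cannot do raises ctrl.Unreachable and nothing moves.
- ctrl.close_job(): hands the job in, once; it reports no verdict.
Readings, each from a call of its own:
- ctrl.get_t(): time.
- ctrl.get_joints(): joint angles.
- ctrl.get_qvel(): joint speeds.
- ctrl.get_tau(): joint torques, N m.
- ctrl.get_ee_pos(): TCP position.
- ctrl.get_tcp_rot(): TCP orientation.
- ctrl.get_contact_force(): force on the tool from outside, world axes, zero at the start.
- ctrl.get_torque(): the same for the moment, N m.
- ctrl.get_grip_width(): finger opening in m.
Only numpy, scipy, OpenCV 4.12 (cv2) and the standard library are available. Lean on these libraries where they do the work, as an engineer would, in place of code of your own. Each camera call takes 0.05 s, during which the arm holds its last target.

TASK

The length stop of the jig stands too short for the sample, the rusty square tube offcut that lies loose to the right of the jig. Turn its crank anticlockwise until the gap between jaw and anvil is at least 5 mm longer than the sample, lay the sample lengthwise on the bed between the guide rails, then wind the crank clockwise, through its play, until the jaw gently nips the sample against the anvil. Leave the crank with its play taken up clockwise, let go, and do not disturb the loose tools around.

Things in the scene. Friction and masses are not known exactly. Their poses are not given: they have to be found in the camera images.
- jig: Length-stop jig fixed to the bench: green base 110 x 300 mm, steel bed along the jig's y, green gearbox with crank at the -y end. Origin at bench height under the bed's centre line, z up. Bed top 30 mm above the bench; two guide rails along y stand 6 mm above the bed, the 45 mm wide channel between them centred on the jig's x = 0. Place and yaw vary.
- jaw_face (a point): Centre of the jaw face of the grey carriage, 50 mm above the bench; looks along the jig's +y. The carriage is 60 mm wide and its top is 74 mm above the bench.
- anvil_face (a point): Centre of the face of the dark end anvil, 50 mm above the bench, looking along the jig's -y at the jaw. The anvil is bolted to the bed (78 mm wide, top 73 mm above the bench), at a place that varies: at the start the gap jaw to anvil is 50 to 60 mm.
- carriage (a joint): Carriage position, m: 0 at the start, grows as the jaw opens (to the jig's -y, away from the anvil); end stops at -0.012 and 0.030. 40 mm per turn of the dog plate (6.37 mm per rad): anticlockwise from above opens, clockwise closes. Stays where it is left. Force on the jaw is felt at the grip as about 0.16 of it.
- crank (a joint): Play of crank against the screw's dog plate, rad, anticlockwise from above positive, -0.35 to 0.35. At +0.35 its brass pin bears on a red lug and anticlockwise turning opens the jaw; at -0.35 it bears on the other and clockwise turning closes it. Starts anywhere. Within the play the grip moves with under 1 N; driving the screw takes about 2.5 N at the grip, more when the jaw meets something.
- crank_axis (a point): Point on the crank's vertical turning axis, at the height of the middle of the grip (120 mm above the bench), on the jig at y = -125 mm.
- grip_mid (a point): Middle of the crank's black upright grip: cylinder of 18 mm diameter, 42 mm tall, spanning 99 to 141 mm above the bench, 40 mm from the crank axis. It spins freely on the crank, so a hand may hold it firmly and carry it round a circle without turning. Crank arm and hub lie below 99 mm.
- sample: Rusty square steel tube offcut, 40 mm wide (x), 64 mm long (y), 40 mm high, 0.2 to 0.35 kg, solid; origin: centre of its underside. Lies right of the jig. Seated: underside on the bed, y along the jig's y, either way round. The nip is stiff, measured positions are too coarse for it: feel it. Over 80 N from the jaw is too much (at the grip: 12 N above the running drag).
- spanner: Bystander: combination spanner, 25 x 165 x 8 mm, lying on the bench beyond the jig. Origin: centre of underside. Not to be moved.
- bolt: Bystander: large hex bolt, 29 x 72 x 26 mm, lying on the bench right of and beyond the jig. Origin: centre of underside. Not to be moved.
- nut: Bystander: large hex nut, 30 x 34 x 16 mm, lying on the bench on the robot's side. Origin: centre of underside. Not to be moved.
Mind the look-alikes: they are no part of the job. Several things look just like the sample: the one meant starts farthest to the robot's left.

How it is judged:
By the outcome, as a careful person would: the job done as asked, in the order asked, and still so for the second after the job is handed in, with the robot touching nothing.
It also fails if it takes over 67 s, if anything falls off the work surface, if the arm or the gripper's body presses on something with over 40 N, if the wrist force passes 120 N, or if a joint passes its speed limit or range.

## Working session

There is one attempt and no reset: what is moved stays moved. The work goes in short steps, each a Python script; the robot and the scene stay as the last script left them, time stands still between calls to the robot, and variables do not carry over. Pictures are saved under pics/ and viewed, and the job is handed in when it is done.

```bash
ls; mkdir -p pics
python3 - <<'E'
from bench import ctrl
import cv2
for n in ["scene","top"]:
    im=ctrl.capture(n); cv2.imwrite(f"pics/{n}0.png",im[:,:,::-1])
    p=ctrl.camera_params(n); print(n,p)
print(ctrl.camera_params("wrist"),ctrl.get_tcp_rot(),ctrl.get_t())
E
```

```text
pics
scene {'camera_matrix': array([[476.88259372,   0.        , 248.84813591],
       [  0.        , 476.88259372, 197.09621839],
       [  0.        ,   0.        ,   1.        ]]), 'k1': -0.17497491542030694, 'R': array([[-0.77821314, -0.62798239,  0.00473546],
       [-0.42100567,  0.51609706, -0.74592094],
       [ 0.46598126, -0.58247913, -0.66601766]]), 't': array([0.35055499, 0.356288  , 1.16390328])}
top {'camera_matrix': array([[461.61671239,   0.        , 253.79798573],
       [  0.        , 461.61671239, 194.2644774 ],
       [  0.        ,   0.        ,   1.        ]]), 'k1': 0.016235581625247467, 'R': array([[ 0.01570925, -0.99987231, -0.00292844],
       [-0.99638888, -0.01540997, -0.08349688],
       [ 0.08344109,  0.00422954, -0.99650374]]), 't': array([-0.10014351,  0.52742789,  1.15437141])}
{'camera_matrix': array([[278.30857219,   0.        , 257.70958485],
       [  0.        , 278.30857219, 191.66469025],
       [  0.        ,   0.        ,   1.        ]]), 'k1': -0.03583037908913988, 'T_tool_cam': array([[ 2.19358949e-04, -3.03509221e-01,  9.52828476e-01,
        -1.41808910e-01],
       [ 2.28899680e-04, -9.52828459e-01, -3.03509269e-01,
         7.87404675e-02],
       [ 9.99999950e-01,  2.84679608e-04, -1.39538286e-04,
         6.57067935e-04],
       [ 0.00000000e+00,  0.00000000e+00,  0.00000000e+00,
         1.00000000e+00]])} [ 0.38408414  0.59456857 -0.38323496  0.59337894] 0.1
```

View pics/scene0.png

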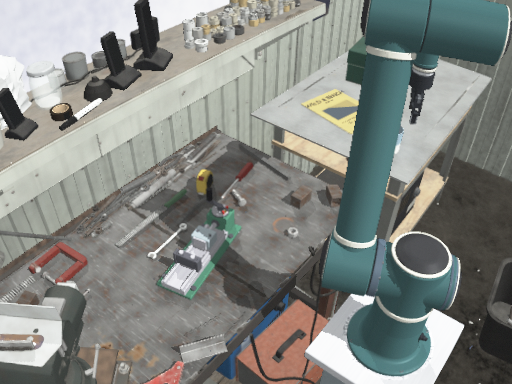

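View pics/top0.png

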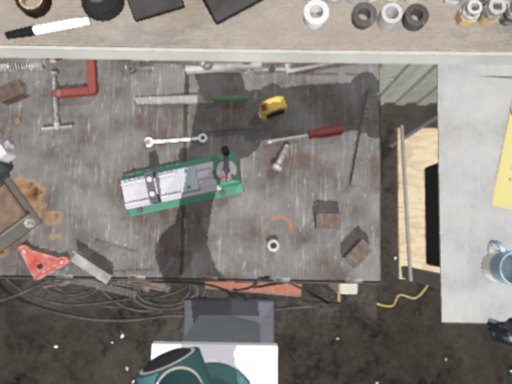

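The jig runs about (122,195) to (242,175) in the top view, with the crank grip near (225,153). Rusty blocks are at (327,217) and (356,250), and there is something brown at (12,92), left of the jig. I'll enlarge these to check.

Run:
```python
import cv2,numpy as np
t=cv2.imread("pics/top0.png")
a=cv2.resize(t[190:275,290:390],None,fx=4,fy=4,interpolation=cv2.INTER_CUBIC)
b=cv2.resize(t[65:150,0:100],None,fx=4,fy=4,interpolation=cv2.INTER_CUBIC)
cv2.imwrite("pics/blocks.png",np.hstack([a,b]))
cv2.imwrite("pics/jig.png",cv2.resize(t[135:225,110:255],None,fx=5.5,fy=5.5,interpolation=cv2.INTER_CUBIC))
```

```text
(no output)
```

View pics/blocks.png

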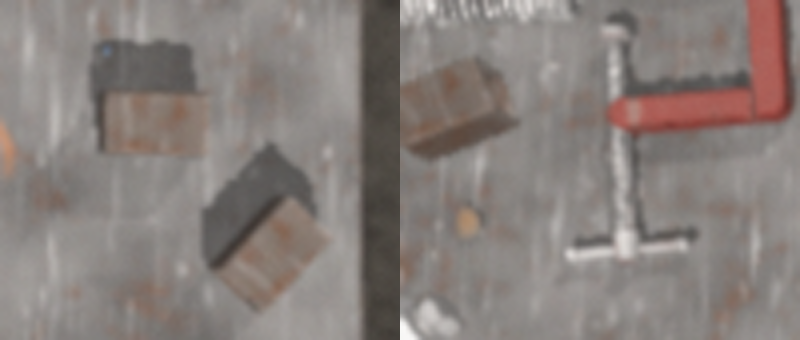

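View pics/jig.png

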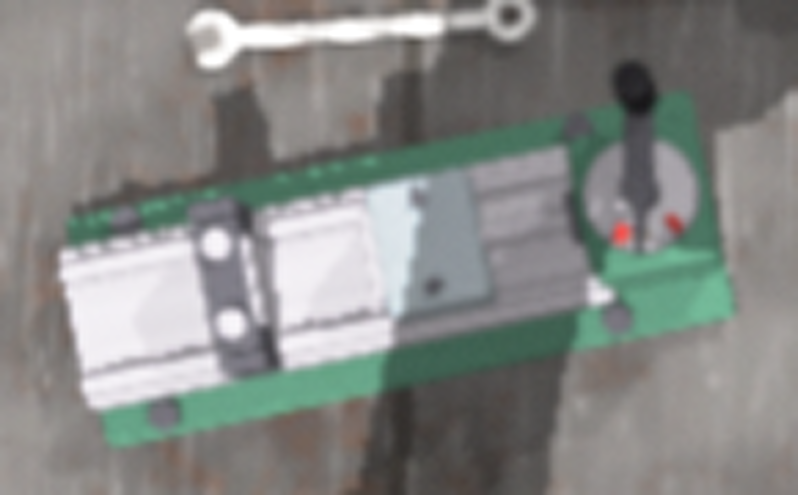

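The left piece (12,92) lies left of the jig, so it cannot be the sample, which lies to the right. Of the two blocks on the right, (327,217) and (356,250), the one at (327,217) is farther to the robot's left, so that is the sample. The crop confirms both are separate, equal blocks. Next I take a rough position from this view, then close-up wrist pictures.

```bash
cat > h.py <<'E'
from bench import ctrl
import numpy as np, cv2
from scipy.spatial.transform import Rotation as Ro
def cam(n,pose=None):
    p=ctrl.camera_params(n)
    if n!="wrist": return p["camera_matrix"],p["k1"],p["R"],p["t"]
    T=np.eye(4); 
    pos,q=pose if pose else (ctrl.get_ee_pos(),ctrl.get_tcp_rot())
    T[:3,:3]=Ro.from_quat(q).as_matrix();T[:3,3]=pos
    M=np.linalg.inv(T@np.array(p["T_tool_cam"]))
    return p["camera_matrix"],p["k1"],M[:3,:3],M[:3,3]
def ray(c,uv):
    K,k,R,t=c; d=cv2.undistortPoints(np.array([[uv]],float),K,np.array([k,0,0,0]))[0,0]
    return -R.T@t, R.T@np.array([d[0],d[1],1])
def cast(c,uv,z):
    o,d=ray(c,uv); return o+d*(z-o[2])/d[2]
def proj(c,X):
    K,k,R,t=c
    return cv2.projectPoints(np.array(X,float).reshape(-1,1,3),cv2.Rodrigues(R)[0],t,K,np.array([k,0,0,0]))[0][:,0]
def down(yaw):
    # tool x -> -Z world, tool z (opening) -> direction yaw in xy
    z=np.array([np.cos(yaw),np.sin(yaw),0]);x=np.array([0,0,-1.]);y=np.cross(z,x)
    return Ro.from_matrix(np.c_[x,y,z]).as_quat()
def snap(n,f):
    pose=(np.array(ctrl.get_ee_pos()),np.array(ctrl.get_tcp_rot()))
    im=ctrl.capture(n); cv2.imwrite(f"pics/{f}.png",im[:,:,::-1]); np.savez(f"pics/{f}.npz",p=pose[0],q=pose[1]); return im
def wcam(f):
    d=np.load(f"pics/{f}.npz"); return cam("wrist",(d["p"],d["q"]))
E
python3 - <<'E'
from h import *
c=cam("top")
j=lambda u,v:(110+u/5.5,135+v/5.5)
for n,uv,z in [("grip",j(633,85),.141),("anvilA",j(222,205),.073),("anvilB",j(250,370),.073),("carR",j(478,170),.074),("carR2",j(492,297),.074),
 ("base bl",j(108,445),.0),("base br",j(733,315),.0),("base tr",j(690,95),.0),
 ("s1",(316.5,213),.04),("s2",(341.5,213.5),.04),("s3",(341.5,229),.04),("s4",(316,228),.04),("left",(3,95),.04),("left2",(20,82),.04)]:
    print(n,cast(c,uv,z).round(3))
R=Ro.from_quat(ctrl.get_tcp_rot()).as_matrix();print(R.round(2))
E
```

```text
grip [ 0.619 -0.025  0.141]
anvilA [0.575 0.162 0.073]
anvilB [0.501 0.147 0.073]
carR [0.592 0.048 0.074]
carR2 [0.535 0.041 0.074]
base bl [0.47  0.228 0.   ]
base br [ 0.536 -0.064  0.   ]
base tr [ 0.64  -0.042  0.   ]
s1 [ 0.483 -0.249  0.04 ]
s2 [ 0.483 -0.312  0.04 ]
s3 [ 0.444 -0.312  0.04 ]
s4 [ 0.445 -0.248  0.04 ]
left [0.771 0.55  0.04 ]
left2 [0.806 0.509 0.04 ]
[[-0.    0.91  0.41]
 [ 0.    0.41 -0.91]
 [-1.    0.   -0.  ]]
```

The sample's top measures 63 x 39 mm, which matches, and it lies roughly along world y at (0.464,-0.281). The jig's yaw is about 0.22. Now wrist views of both.

Run:
```python
from h import *
ctrl.movep([.464,-.281,.20],down(0.)); snap("wrist","w_s")
ctrl.movep([.555,.06,.27],down(0.222)); snap("wrist","w_j")
ctrl.movep([.56,-.06,.27],down(0.222)); snap("wrist","w_k")
print(ctrl.get_t(),ctrl.get_joints())
```

```text
3.5833 [-1.52818144e-01  3.05273949e-02  1.79878832e+00  4.53572841e-04
  1.31276781e+00 -3.72797499e-01]
```

View pics/w_s.png

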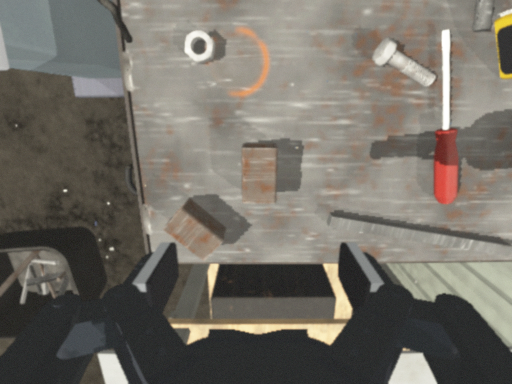

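View pics/w_j.png

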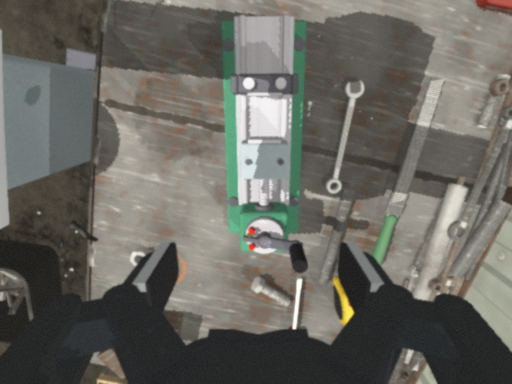

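View pics/w_k.png

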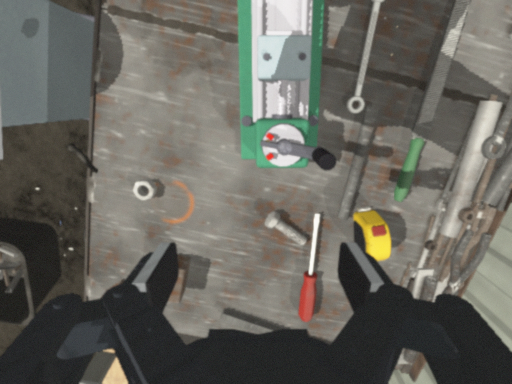

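w_s shows the sample at (259,172) with its look-alike at (196,228). w_j shows the anvil at (265,83), the carriage at (264,160) and the crank hub at (265,237). w_k shows the hub at (284,146) and the grip top at (324,158). I'll enlarge these for edges.

Run:
```python
import cv2,numpy as np
def crop(f,x0,y0,w,h,s): cv2.imwrite(f"pics/{f}_c.png",cv2.resize(cv2.imread(f"pics/{f}.png")[y0:y0+h,x0:x0+w],None,fx=s,fy=s,interpolation=cv2.INTER_CUBIC))
crop("w_j",210,60,110,140,4.25)
crop("w_k",230,20,120,150,4)
crop("w_s",225,135,90,80,5)
```

```text
(no output)
```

View pics/w_j_c.png

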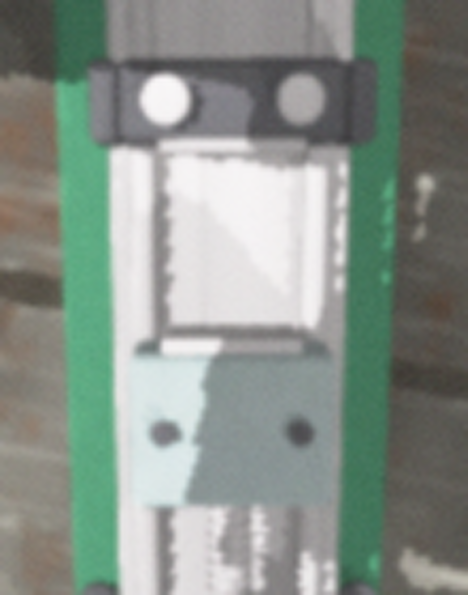

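View pics/w_k_c.png

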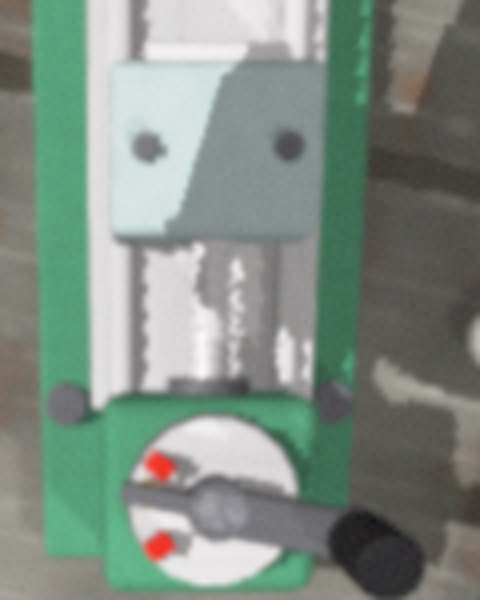

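View pics/w_s_c.png

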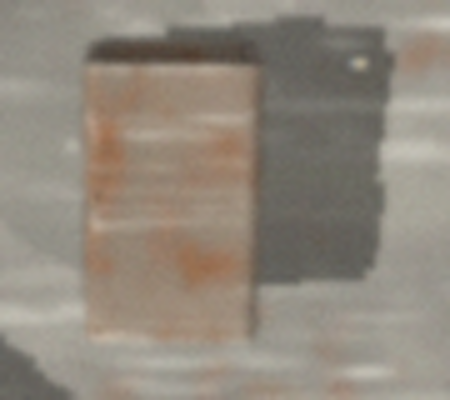

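Run:
```python
from h import *
cj,ck,cs=wcam("w_j"),wcam("w_k"),wcam("w_s")
J=lambda u,v:(210+(u+.5)/4.25-.5,60+(v+.5)/4.25-.5)
K=lambda u,v:(230+(u+.5)/4-.5,20+(v+.5)/4-.5)
S=lambda u,v:(225+(u+.5)/5-.5,135+(v+.5)/5-.5)
print("sample",[cast(cs,S(*p),.04).round(4) for p in [(86,64),(257,64),(253,338),(84,338)]])
for n,c,p,z in [("anvL",cj,J(89,100),.073),("anvR",cj,J(378,100),.073),("anvFl",cj,J(100,143),.073),("anvFr",cj,J(370,141),.073),
 ("carFl",cj,J(133,355),.074),("carFr",cj,J(331,352),.074),("carBl",cj,J(140,505),.074),("carBr",cj,J(335,505),.074),
 ("kFl",ck,K(110,62),.074),("kFr",ck,K(326,62),.074),("kBl",ck,K(113,238),.074),("kBr",ck,K(310,240),.074),
 ("hub",ck,K(219,505),.099),("plate",ck,K(215,500),.08),("grip",ck,K(390,567),.141),("railL",cj,J(160,240),.036),("railR",cj,J(303,240),.036),("bedL",cj,J(113,240),.036),("bedR",cj,J(349,240),.036)]:
    print(n,cast(c,p,z).round(4))
print(ctrl.get_joints())
```

```text
sample [array([ 0.448 , -0.2506,  0.04  ]), array([ 0.4851, -0.2506,  0.04  ]), array([ 0.4854, -0.3138,  0.04  ]), array([ 0.4464, -0.3138,  0.04  ])]
anvL [0.5039 0.1493 0.073 ]
anvR [0.5796 0.1664 0.073 ]
anvFl [0.5089 0.1392 0.073 ]
anvFr [0.5802 0.1558 0.073 ]
carFl [0.5293 0.0852 0.074 ]
carFr [0.5839 0.0983 0.074 ]
carBl [0.5402 0.0425 0.074 ]
carBr [0.5963 0.0551 0.074 ]
kFl [0.5278 0.0837 0.074 ]
kFr [0.5853 0.0967 0.074 ]
kBl [0.5384 0.0398 0.074 ]
kBr [0.5931 0.0515 0.074 ]
hub [ 0.583  -0.0241  0.099 ]
plate [ 0.5839 -0.0252  0.08  ]
grip [ 0.6228 -0.0246  0.141 ]
railL [0.5291 0.1159 0.036 ]
railR [0.572  0.1256 0.036 ]
bedL [0.515  0.1128 0.036 ]
bedR [0.5858 0.1287 0.036 ]
[-1.52818144e-01  3.05273949e-02  1.79878832e+00  4.53572841e-04
  1.31276781e+00 -3.72797499e-01]
```

Jig pose: yaw 0.223, crank axis (0.583,-0.0245), grip 40 mm from it at world angle about 0, starting gap about 57 mm. Next I grip the crank and wind it open, watching the force.

```bash
cat >> h.py <<'E'
YAW=.223; AX=np.array([.583,-.0245]); JX=np.array([np.cos(YAW),np.sin(YAW)]); JY=np.array([-np.sin(YAW),np.cos(YAW)])
def ft(th,F): 
    F=np.array(F); return F[:2]@[-np.sin(th),np.cos(th)], F[:2]@[np.cos(th),np.sin(th)]
def turn(th,C,r,rate=.08,z=.105,thr=None):
    return ctrl.move_straight([C[0]+r*np.cos(th),C[1]+r*np.sin(th),z],rate=rate,threshold=thr)
E
python3 - <<'E'
from h import *
ctrl.gripper_to(.06,30)
g=np.array([.6225,-.0246])
ctrl.movep([*g,.19],down(YAW))
print(ctrl.move_straight([*g,.105],rate=.12,threshold=5))
f0=np.array(ctrl.get_contact_force())
ctrl.gripper_to(0.0,30)
print(ctrl.get_grip_width(),f0,ctrl.get_contact_force(),ctrl.get_ee_pos(),ctrl.get_t())
np.save("f0.npy",f0)
for th in np.arange(.1,.61,.1):
    turn(th,AX,.04); F=np.array(ctrl.get_contact_force())-f0; print(round(th,2),np.round(ft(th,F),2),np.round(ctrl.get_ee_pos(),4))
print(ctrl.get_t())
snap("wrist","w_g")
E
```

```text
False
0.017212048114457965 [0.10429338 1.03707032 0.13202062] [-2.02223285 -0.35371967  4.98190018] [ 0.62261585 -0.024628    0.10580758] 5.775
0.1 [-0.97 -3.26] [ 0.6224 -0.0202  0.1057]
0.2 [ 0.5  -4.77] [ 0.6216 -0.0164  0.1057]
0.3 [-0.75 -5.71] [ 0.6206 -0.0127  0.1057]
0.4 [ 0.32 -5.73] [ 0.6191 -0.0091  0.1057]
0.5 [-0.5  -5.68] [ 0.6174 -0.0057  0.1056]
0.6 [-1.   -5.99] [ 0.6154 -0.0026  0.1057]
7.275
```

View pics/w_g.png

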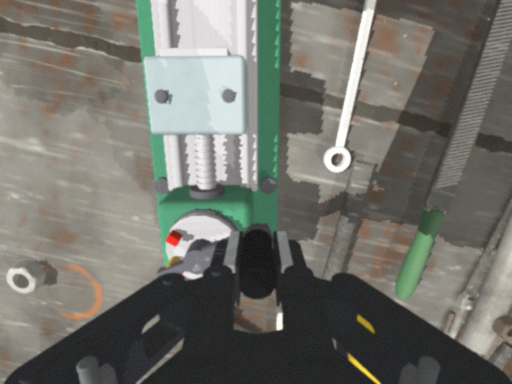

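The grip is held (pads at 17 mm). The crank still turns in its play, with tangential force under about 1 N. Continuing.

Run:
```python
from h import *
f0=np.load("f0.npy")
for th in np.arange(.75,3.91,.15):
    turn(th,AX,.0395); F=np.array(ctrl.get_contact_force())-f0; p=np.array(ctrl.get_ee_pos());print(round(th,2),np.round(ft(th,F),2),np.round(p[:2]-AX,4), round(np.arctan2(*(p[:2]-AX)[::-1]),3))
print(ctrl.get_t())
snap("wrist","w_o");snap("top","t_o")
```

```text
0.75 [-1.16 -4.54] [0.0287 0.0263] 0.741
0.9 [ 0.14 -5.64] [0.0245 0.0302] 0.889
1.05 [ 0.2  -4.44] [0.0198 0.0334] 1.036
1.2 [-0.42 -5.93] [0.0147 0.036 ] 1.183
1.35 [-0.23 -6.13] [0.0092 0.0378] 1.331
1.5 [ 0.99 -5.65] [0.0036 0.0387] 1.478
1.65 [ 1.3  -6.18] [-0.0021  0.0389] 1.626
1.8 [ 1.07 -5.05] [-0.008   0.0382] 1.777
1.95 [ 1.17 -3.88] [-0.0138  0.0367] 1.931
2.1 [ 0.59 -2.91] [-0.0194  0.0342] 2.088
2.25 [ 0.59 -2.62] [-0.0246  0.0308] 2.244
2.4 [ 0.57 -1.38] [-0.0291  0.0269] 2.394
2.55 [ 0.77 -1.32] [-0.0329  0.0225] 2.542
2.7 [ 0.56 -0.18] [-0.036   0.0175] 2.69
2.85 [1.36 1.66] [-0.0384  0.0121] 2.837
3.0 [1.28 2.03] [-0.0399  0.0063] 2.984
3.15 [0.05 3.37] [-0.0406  0.0004] 3.132
3.3 [0.3  4.27] [-0.0404 -0.0056] -3.003
3.45 [-0.53  5.85] [-0.0393 -0.0116] -2.854
3.6 [-0.06  6.5 ] [-0.0372 -0.0174] -2.704
3.75 [-0.47  6.77] [-0.0343 -0.0228] -2.554
3.9 [0.25 8.01] [-0.0305 -0.0278] -2.402
12.825
```

View pics/w_o.png

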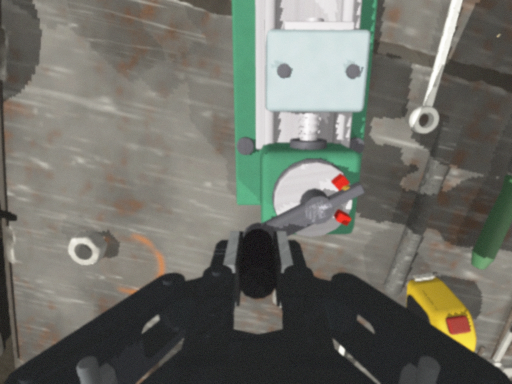

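The carriage has moved back and the pin now bears on the lug in the anticlockwise direction. I'll measure the new gap and refine the crank axis.

Run:
```python
from h import *
c=wcam("w_o");d=np.load("pics/w_o.npz");print(d["p"])
O=np.array([.5555,.0974])
def jf(p): r=p[:2]-O; return np.round([r@JX,r@JY],4)
for uv in [(267,31),(368,31),(268,110),(364,110)]: print(jf(cast(c,uv,.074)))
print("ref",jf(np.array([.5293,.0852])),jf(np.array([.5839,.0983])),jf(np.array([.5402,.0425])),jf(np.array([.5089,.1392])),jf(np.array([.5802,.1558])))
from scipy.optimize import least_squares
P=np.array([[.0287,.0263],[.0198,.0334],[.0092,.0378],[-.0021,.0389],[-.0138,.0367],[-.0246,.0308],[-.0329,.0225],[-.0384,.0121],[-.0406,.0004],[-.0393,-.0116],[-.0343,-.0228],[-.0305,-.0278]])
print(least_squares(lambda v:np.hypot(*(P-v[:2]).T)-v[2],[0,0,.04]).x)
```

```text
[ 0.55248699 -0.05233699  0.10579179]
[-0.0299 -0.0291]
[ 0.0268 -0.0287]
[-0.0289 -0.0719]
[ 0.029  -0.0716]
ref [-0.0282 -0.0061] [ 0.0279 -0.0054] [-0.0271 -0.0502] [-0.0362  0.0511] [0.037  0.0515]
[-0.00051426 -0.00118055  0.04011904]
```

Run:
```python
import cv2
cv2.imwrite("pics/t_o_c.png",cv2.resize(cv2.imread("pics/t_o.png")[135:225,110:255],None,fx=5.5,fy=5.5,interpolation=cv2.INTER_CUBIC))
```

```text
(no output)
```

View pics/t_o_c.png

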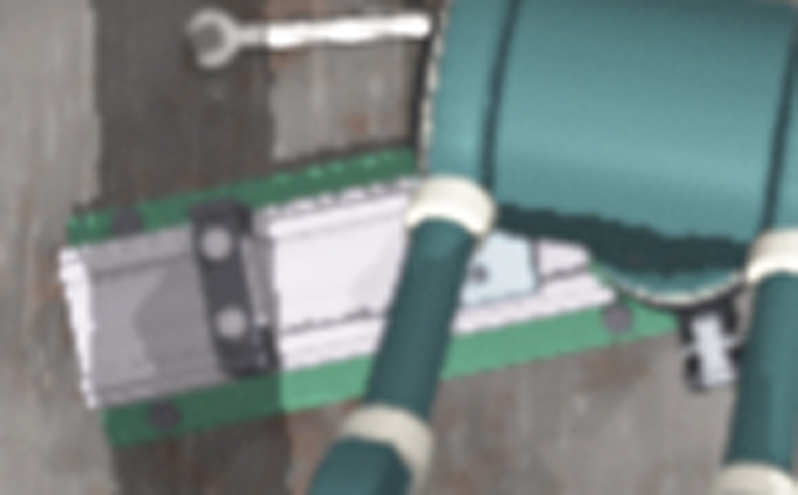

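The carriage moved 22.5 mm, so the gap is now at least 72 mm (about 75–80 mm by picture), which meets the 69 mm needed. I'll let go of the crank and fetch the sample.

```bash
sed -i 's/AX=np.array(\[.583,-.0245\])/AX=np.array([.5825,-.0257])/' h.py
python3 - <<'E'
from h import *
ctrl.gripper_to(.05)
p=np.array(ctrl.get_ee_pos()); ctrl.move_straight([p[0],p[1],.19],rate=.2)
snap("wrist","w_o2")
ctrl.gripper_to(.075)
q=down(-.01)
ctrl.movep([.466,-.282,.13],q); 
print(ctrl.move_straight([.466,-.282,.014],rate=.12,threshold=6))
ctrl.gripper_to(.0,50); print(ctrl.get_grip_width(),ctrl.get_ee_pos())
ctrl.move_straight([.466,-.282,.15],rate=.2); print(ctrl.get_grip_width(),ctrl.get_contact_force(),ctrl.get_ee_pos(),ctrl.get_t())
snap("wrist","w_l")
E
python3 -c "
import cv2,numpy as np
cv2.imwrite('pics/pair.png',np.hstack([cv2.resize(cv2.imread('pics/%s.png'%f),(400,300)) for f in('w_o2','w_l')]))"
```

```text
False
0.03912357044952 [ 0.46673269 -0.28255031  0.01498112]
0.03894865050537706 [-0.22499785  0.22504132 -3.32934252] [ 0.46476561 -0.28116305  0.14823303] 17.6917
```

View pics/pair.png

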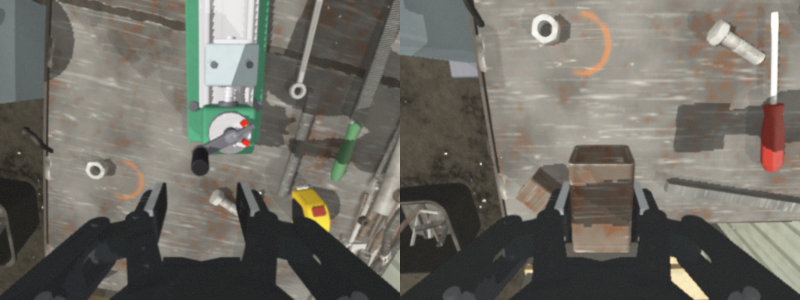

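The sample is held (39 mm) and the crank stands free. I'll check how the sample sits in the hand.

Run:
```python
import cv2
cv2.imwrite("pics/w_l_c.png",cv2.resize(cv2.imread("pics/w_l.png")[170:340,190:330],None,fx=3.5,fy=3.5,interpolation=cv2.INTER_CUBIC))
cv2.imwrite("pics/w_o2_c.png",cv2.resize(cv2.imread("pics/w_o2.png")[0:190,220:370],None,fx=3.1,fy=3.1,interpolation=cv2.INTER_CUBIC))
```

```text
(no output)
```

View pics/w_l_c.png

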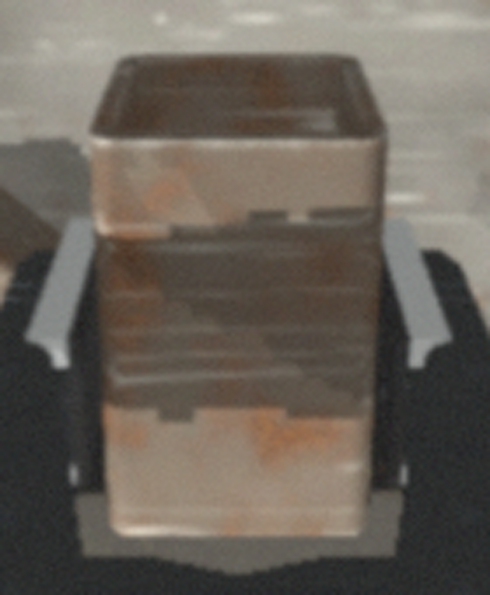

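View pics/w_o2_c.png

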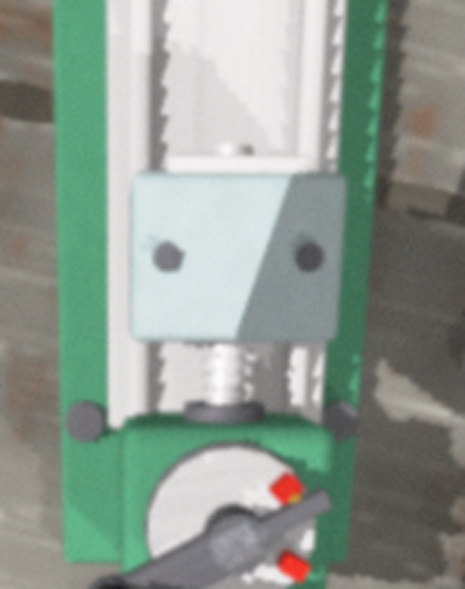

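Run:
```python
from h import *
c=wcam("w_l");d=np.load("pics/w_l.npz");R=Ro.from_quat(d["q"]).as_matrix()
for u,v in [(92,137),(383,137),(110,533),(366,533)]:
    X=cast(c,(190+(u+.5)/3.5-.5,170+(v+.5)/3.5-.5),d["p"][2]+.025); print((R.T@(X-d["p"])).round(4))
```

```text
[-0.0249  0.0322 -0.0176]
[-0.025   0.0323  0.0198]
[-0.025  -0.0311 -0.0179]
[-0.0251 -0.031   0.0203]
```

In the hand the sample reads +1.1 mm along the opening axis. The fit of the crank circle showed a similar offset, so I'll correct the target by 1 mm. Going over the crank high, then a look before lowering.

Run:
```python
from h import *
T=np.array([.5523,.1078]);q=down(YAW)
p=ctrl.get_ee_pos(); ctrl.move_straight([p[0],p[1],.24],rate=.3)
ctrl.movep([*T,.24],q)
ctrl.move_straight([*T,.095],rate=.2); ctrl.hold(.2)
print(ctrl.get_ee_pos(),ctrl.get_t(),ctrl.get_contact_force(), Ro.from_quat(ctrl.get_tcp_rot()).as_matrix()[:,2])
snap("wrist","w_p"); snap("scene","s_p")
import cv2
w=cv2.imread("pics/w_p.png"); cv2.imwrite("pics/w_p_c.png",cv2.resize(w[0:384,130:390],None,fx=1.56,fy=1.56))
s=cv2.imread("pics/s_p.png"); cv2.imwrite("pics/s_p_c.png",cv2.resize(s[190:310,140:270],None,fx=5,fy=5))
```

```text
[0.55378385 0.10797023 0.09688445] 20.7417 [-0.40566375  0.47829758 -2.22705604] [0.97525821 0.22104215 0.00343539]
```

View pics/w_p_c.png

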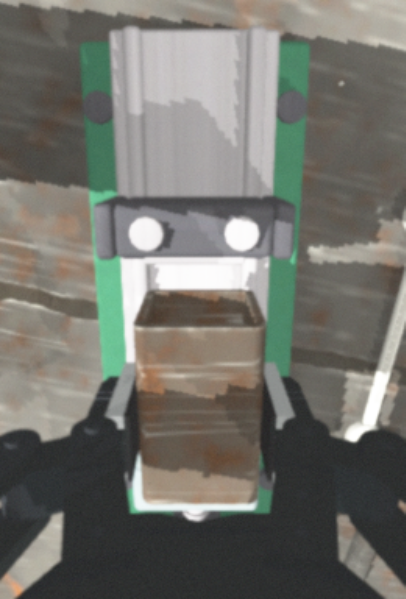

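View pics/s_p_c.png

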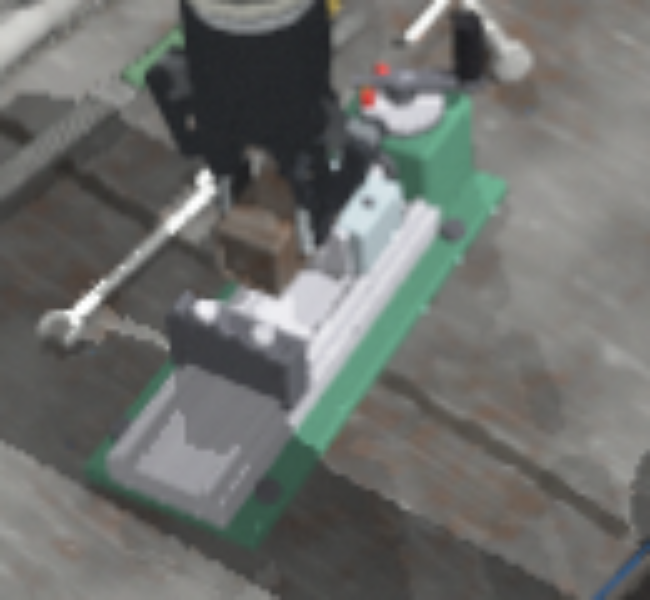

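Run:
```python
from h import *
for i in range(3): print(np.round(ctrl.get_ee_pos(),4)); ctrl.hold(.1)
import cv2
w=cv2.imread("pics/w_p.png"); 
cv2.imwrite("pics/w_p_c1.png",cv2.resize(w[110:235,185:325],None,fx=5,fy=4.7,interpolation=cv2.INTER_CUBIC))
```

```text
[0.5532 0.108  0.0963]
[0.5527 0.1079 0.0957]
[0.5524 0.1079 0.0953]
```

View pics/w_p_c1.png

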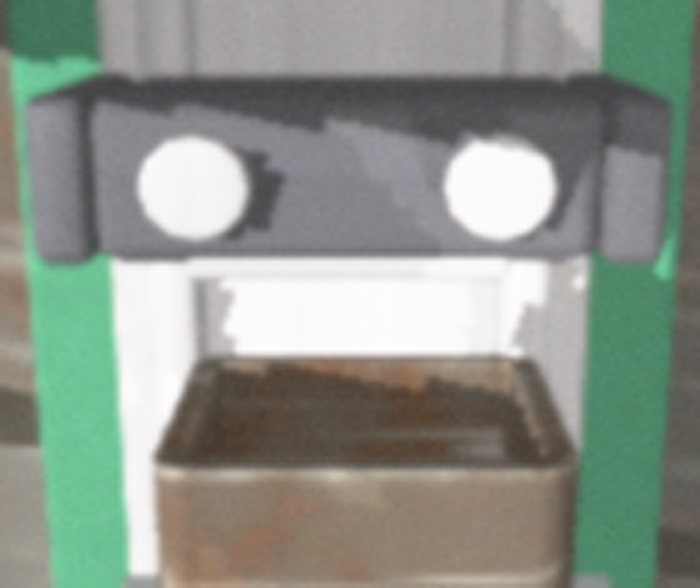

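Run:
```python
from h import *
c=wcam("w_p");d=np.load("pics/w_p.npz");R=Ro.from_quat(d["q"]).as_matrix()
for n,u,v,z in [("anv",30,180,.073),("anv",668,180,.073),("bolts",193,189,.077),("b",500,189,.077),("anvF",95,255,.073),("anvF",600,255,.073),("railin",193,310,.036),("railin",505,310,.036),("bedout",112,310,.036),("bedout",588,310,.036),("sT",158,468,d["p"][2]+.025),("sT",573,468,d["p"][2]+.025),("sB",197,358,d["p"][2]-.015),("sB",530,358,d["p"][2]-.015)]:
    X=cast(c,(185+(u+.5)/5-.5,110+(v+.5)/4.7-.5),z); print(n,(R.T@(X-d["p"])).round(4)[1:])
```

```text
anv [ 0.0519 -0.0389]
anv [0.0519 0.0373]
bolts [ 0.0514 -0.0189]
b [0.0514 0.0168]
anvF [ 0.0422 -0.0316]
anvF [0.0422 0.0296]
railin [ 0.0255 -0.0247]
railin [0.0254 0.0221]
bedout [ 0.0255 -0.0369]
bedout [0.0254 0.0346]
sT [ 0.0318 -0.0175]
sT [0.0318 0.0198]
sB [ 0.031  -0.0186]
sB [0.031  0.0205]
```

Reading both in the same image, the sample is 0.7 mm off the channel's centre line once the arm has settled, and there's room to shift it 2.5 mm towards the anvil. Applying both corrections and setting it down by feel.

Run:
```python
from h import *
T=np.array([.551,.110])
ctrl.move_straight([*T,.062],rate=.1); ctrl.hold(.5); print(np.round(ctrl.get_ee_pos(),4),np.round(ctrl.get_contact_force(),2))
r=ctrl.move_straight([*T,.0435],rate=.03,threshold=7); ctrl.hold(.1);print(r,np.round(ctrl.get_ee_pos(),4),np.round(ctrl.get_contact_force(),2),ctrl.get_t())
snap("wrist","w_d")
```

```text
[0.5512 0.11   0.0623] [ 0.02 -0.63 -2.44]
True [0.5507 0.11   0.045 ] [0.03 0.62 4.48] 22.7833
```

View pics/w_d.png

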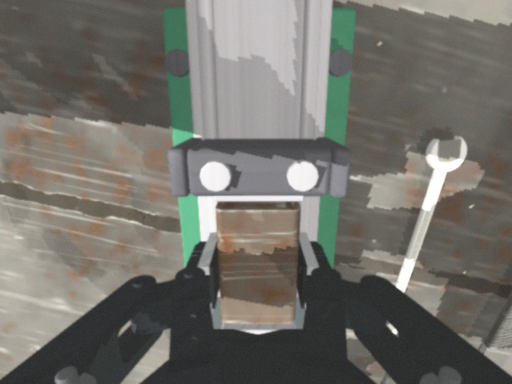

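Contact came at TCP z = 0.045, which is the bed height. On a rail it would have been 0.051. The sample sits between anvil and jaw with room at both ends. Letting go and checking.

Run:
```python
from h import *
ctrl.gripper_to(.058); p=ctrl.get_ee_pos()
ctrl.move_straight([p[0],p[1],.25],rate=.25)
snap("wrist","w_e"); print(ctrl.get_t())
import cv2
w=cv2.imread("pics/w_e.png"); 
cv2.imwrite("pics/w_e_c.png",cv2.resize(w[80:260,190:340],None,fx=4,fy=3.3,interpolation=cv2.INTER_CUBIC))
```

```text
24.1833
```

View pics/w_e_c.png

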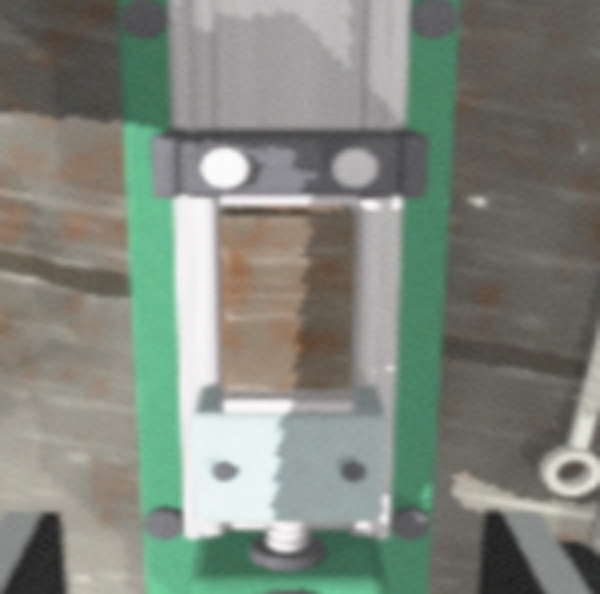

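The sample lies flat and square in the channel with clearance at both ends. Now I grip the crank again and wind it clockwise, first through the play and part of the way.

```bash
cat >> h.py <<'E'
def favg(n=5):
    a=[]
    for i in range(n): a.append(ctrl.get_contact_force()); ctrl.hold(.02)
    return np.mean(a,0)
E
python3 - <<'E'
from h import *
g=np.array([.5525,-.0523])
ctrl.movep([*g,.2],down(YAW))
print(ctrl.move_straight([*g,.105],rate=.15,threshold=6)); ctrl.hold(.25)
f0=favg(); np.save("f0.npy",f0)
ctrl.gripper_to(0.0,30); ctrl.hold(.1)
p=np.array(ctrl.get_ee_pos())[:2]-AX; print(ctrl.get_grip_width(),p,np.hypot(*p),np.arctan2(p[1],p[0])%6.283,f0,favg()-f0)
for th in np.arange(3.867-.12,3.867-1.81,-.12):
    turn(th,AX,.0401); F=np.array(ctrl.get_contact_force())-f0; print(round(th,3),np.round(ft(th,F),2))
ctrl.hold(.2);print(np.round(ft(th,favg()-f0),2),ctrl.get_t())
snap("wrist","w_n")
E
```

```text
False
0.0169315219883848 [-0.03018305 -0.02670356] 0.04030008678660949 3.865716234905446 [ 0.11455401  0.02069285 -0.2771128 ] [-2.13344907 -0.4216781   3.0591724 ]
3.747 [-0.13  2.45]
3.627 [-0.14  2.73]
3.507 [0.08 3.05]
3.387 [0.51 3.59]
3.267 [-0.14  4.31]
3.147 [-1.03  3.03]
3.027 [0.09 3.52]
2.907 [0.1  3.42]
2.787 [0.83 3.27]
2.667 [0.75 2.95]
2.547 [0.53 2.91]
2.427 [-0.05  2.6 ]
2.307 [0.92 0.79]
2.187 [1.   0.97]
2.067 [0.14 0.7 ]
[-0.04 -0.46] 30.675
```

View pics/w_n.png

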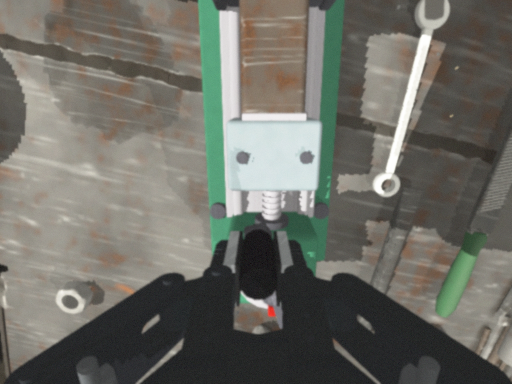

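The crank turns freely and the jaw plate at (272,117) is now close to the sample. From here I use fine steps, feeling for the nip.

Run:
```python
from h import *
f0=np.load("f0.npy"); th=2.067; base=[]
while th>.9 and ctrl.get_t()<46:
    th-=.025; turn(th,AX,.0401,rate=.03); a=np.array(ft(th,favg(2)-f0)); p=np.array(ctrl.get_ee_pos())[:2]-AX
    print(round(th,3),a.round(2),round(np.arctan2(p[1],p[0]),4),round(np.hypot(*p),4))
    base.append(a[0])
    if a[0]>3.5: break
ctrl.hold(.2); print(np.round(ft(th,favg(4)-f0),2),ctrl.get_t()); np.save("th.npy",th)
```

```text
2.042 [ 1.82 -1.19] 2.0503 0.04
2.017 [ 3.28 -1.42] 2.0247 0.04
1.992 [ 1.89 -1.81] 1.9921 0.04
1.967 [ 2.18 -2.15] 1.9652 0.04
1.942 [ 2.77 -2.66] 1.94 0.04
1.917 [ 4.45 -2.68] 1.9256 0.0401
[ 4.14 -2.93] 32.6917
```

Running drag is about 2–3 N. The last step rose to 4.4 N with the angle lagging. I'll go on in smaller steps to tell contact from noise.

```bash
python3 - <<'E'
from h import *
f0=np.load("f0.npy"); th=float(np.load("th.npy")); n=0
def rd():
    p=np.array(ctrl.get_ee_pos())[:2]-AX
    a=np.array(ft(th,favg(3)-f0)); return a, round(np.arctan2(p[1],p[0]),4)
for i in range(12):
    th-=.0125; turn(th,AX,.0401,rate=.02); ctrl.hold(.06); a,b=rd()
    print(round(th,4),a.round(2),b)
    n=n+1 if a[0]>6.2 else 0
    if a[0]>7.5 or n>=2: break
ctrl.hold(.15); print(*rd(),ctrl.get_t()); np.save("th.npy",th); snap("wrist","w_q")
E
python3 -c "
import cv2
cv2.imwrite('pics/w_q_c.png',cv2.resize(cv2.imread('pics/w_q.png')[0:230,180:370],None,fx=3,fy=2.6,interpolation=cv2.INTER_CUBIC))"
```

```text
1.9045 [ 5.38 -3.  ] 1.9217
1.892 [ 5.96 -2.9 ] 1.9177
1.8795 [ 7.6  -3.18] 1.9132
[ 6.84502629 -2.73948085] 1.9133 33.9667
```

View pics/w_q_c.png

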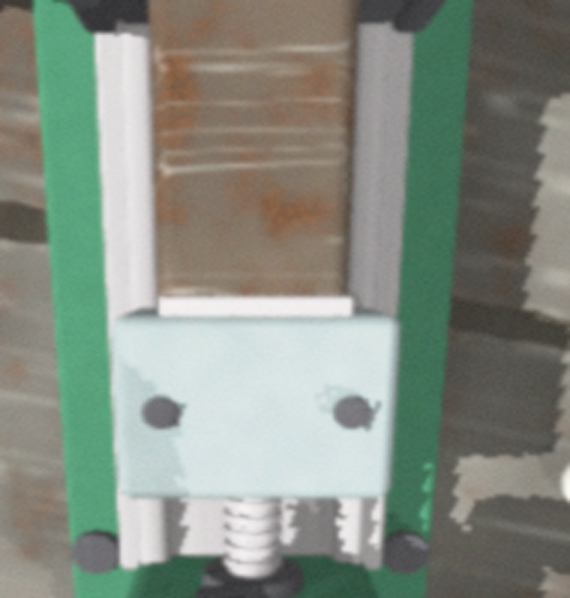

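The force climbs steadily while the measured angle stands nearly still, which is the stiff nip. It is about 4–4.5 N above drag, so roughly 27 N at the jaw. I let go straight up and check.

Run:
```python
from h import *
ctrl.gripper_to(.05); p=ctrl.get_ee_pos(); print(p)
ctrl.move_straight([p[0],p[1],.2],rate=.2)
ctrl.movep([.55,.06,.26],down(YAW)); ctrl.hold(.2); snap("wrist","w_f"); snap("scene","s_f")
print(ctrl.get_t())
import cv2
w=cv2.imread("pics/w_f.png"); a=cv2.resize(w[70:280,200:330],(390,600),interpolation=cv2.INTER_CUBIC)
s=cv2.imread("pics/s_f.png"); b=cv2.resize(s[190:310,150:260],(410,600),interpolation=cv2.INTER_CUBIC)
cv2.imwrite("pics/f_c.png",np.hstack([a,b]))
```

```text
[0.5704627  0.01289971 0.10481361]
35.775
```

View pics/f_c.png

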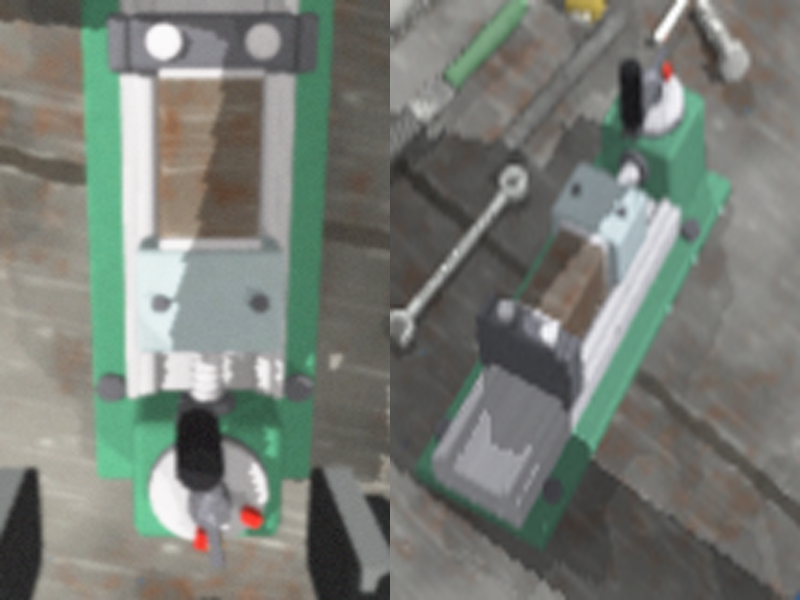

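View pics/w_f.png

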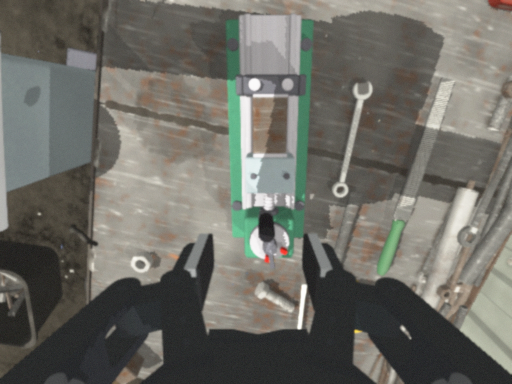

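The left crop shows the sample in contact with both the jaw plate and the anvil plate. The crank's tail is against the left lug, the clockwise side. The spanner, bolt and nut look undisturbed. Before handing in, I compare their positions numerically.

Run:
```python
from h import *
a,b=wcam("w_j"),wcam("w_f")
for n,p,q in [("spanner far",(355,88),(362,90)),("spanner near",(334,186),(341,189)),("nut",(139,259),(140,264)),("bolt head",(258,284),(262,290))]:
    print(n,cast(a,p,.01).round(3),cast(b,q,.01).round(3))
ctrl.close_job(); print(ctrl.get_t())
```

```text
spanner far [0.664 0.184 0.01 ] [0.663 0.183 0.01 ]
spanner near [0.677 0.044 0.01 ] [0.677 0.045 0.01 ]
nut [ 0.401 -0.148  0.01 ] [ 0.401 -0.148  0.01 ]
bolt head [ 0.604 -0.151  0.01 ] [ 0.604 -0.152  0.01 ]
the job is handed in; nothing more can be done
the job is handed in; nothing more can be done
```

The job is done and handed in at about 36 s of the 67 s allowed: the sample lies on the bed, nipped between jaw and anvil, and the robot is clear of everything.

**What I did**
- **Opening:** I wound the crank anticlockwise until the carriage had moved back about 22.5 mm. Winding closed again to the nip took about 8 mm, which puts the open gap near 72 mm. That is 8 mm longer than the sample.
- **Sample:** I took the left one of the two blocks to the right of the jig and set it between the rails. It touched down at bed height, not on a rail.
- **Nip:** I wound the crank clockwise through its play in small steps until I felt the stiff contact. The grip force was about 4 to 4.5 N above the running drag, roughly 27 N at the jaw. Then I let go straight up.

**Last checks**
- **Jig:** The sample touches both the jaw and the anvil plate. The crank's pin is against the clockwise lug.
- **Loose tools:** The spanner, bolt and nut are within 1 mm of where they were.

**Disagreements**
- **Open gap:** Measured between the top edges in the pictures it came to about 80 mm, not 72. The jaw plates stand proud of those edges, which would explain it.
- **Camera offset:** The wrist camera read about 1 mm off sideways; I corrected for that when placing the sample.
- **Nip force:** The running drag was noisy, so the nip force is good to about 1 N at the grip.

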